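# Load the pink bundle clamps into the feed chute

### The job

Load both pink bundle clamps into the sloping chute, lying flat with the grip block up and the black jaw pointing down the slope, one behind the other, so that the first lies against the yellow stop at the bottom and the second right behind it. Leave the grey clamp where it lies.

Things in the scene. Friction and masses are not known exactly. Their poses are not given: they have to be found in the camera images.
- pink_a_mid (a point): Pink bundle clamp lying on the table: bar 92 mm long (x), 28 wide (y), 12 high, 50 g, with a grip block upright at mid-length (44 long, 16 wide in y, reaching 12 to 40 mm above the underside: grip its y faces). The +x end (18 mm) is a black rubber jaw, the -x end (10 mm) a steel wire loop. Point: clamp's centre, 20 mm above its underside; x to the jaw, z up; any yaw.
- pink_b_mid (a point): Second pink bundle clamp: same shape, point and axes as the first. Let go jaw first on the lane, clamps slide down by themselves within a second; they come to lie with centres about 46 and 138 mm up from the stop, so let the second go 200 to 240 mm up from it.
- grey_mid (a point): A grey bundle clamp, the same shape, point and axes: it belongs elsewhere and stays where it is.
- lane: Chute lane, fixed: open channel sloping down 22 deg, slippery white floor 300 mm long, 48 wide inside, dark side walls 10 high and 4 thick, open top end; yellow stop 26 high at the bottom, then a blue machine head 75 mm tall. Origin: on the floor at mid-width at the stop's inner face, 30 mm above the table. x points down the lane (it spans x -300 to 0 mm), z square out of its floor.

How it is judged:
At the end, for the whole second after the job is handed in: Both pink clamps at rest in the lane, either order: flat on its floor (+-8 mm), mid-width +-20 mm, in line within 17 deg, grip block up (within 34 deg of vertical), black jaw downhill (10 deg or more below level), centres at most 156 mm from the stop (x of pink_a_mid in the frame of lane between -0.156 and -0.035 m and y of pink_a_mid in the frame of lane between -0.02 and 0.02 m and z of pink_a_mid in the frame of lane between 0.012 and 0.028 m and angle between each of pink_a_mid, pink_b_mid's own x axis and vertical above 1.75 rad and angle between each of pink_a_mid, pink_b_mid's own z axis and vertical below 0.6 rad and angle between the x axis of each of pink_a_mid, pink_b_mid and the x axis of lane, either way round below 0.3 rad and x of pink_b_mid in the frame of lane between -0.156 and -0.035 m and y of pink_b_mid in the frame of lane between -0.02 and 0.02 m and z of pink_b_mid in the frame of lane between 0.012 and 0.028 m and linear speed of each of pink_a, pink_b below 0.02 m/s); the robot touches nothing.
It fails at once if the grey clamp is moved by more than 30 mm (distance of grey_mid from where it was at the start of the episode above 0.03 m).
It also fails if it takes over 58 s, if anything falls off the work surface, if the arm or the gripper's body presses on something with over 40 N, if the wrist force passes 120 N, or if a joint passes its speed limit or range.

### The arm

A 6-joint arm with a two-finger parallel gripper is mounted at the origin on the work surface. World frame = base frame: x ahead of the robot, y to its left, z up, the work surface at z = 0. Lengths are in m, angles in rad, forces in N, time in s.
With the tool pointing down it reaches from about 0.325 to 0.85 m from the base axis. Payload 4.4 kg.
Tool frame: the origin (TCP) lies at the very end of the fingers, on their centre line; the grasp point (between the pads) lies 19 mm behind it; z points along the fingers, y is the line along which they close (so a half turn about z gives the same grasp; the last joint's range is limited). The gripper opens to 94 mm and grips with 3 to 60 N. Pads are 16 mm wide; open, the fingers measure 119 mm over their backs; the gripper's body (75 mm by 177 mm) begins 78 mm behind the grasp point.
Start: joints at [-1.282, 0.207, 1.542, -0, 1.393, -0.15], TCP at [0.244, -0.521, 0.205] pointing down, gripper open.
Joint ranges: [-2.73, 2.73], [-0.86, 2.22], [0.23, 2.46], [-1.11, 4.25], [0.08, 2.63], [-2.82, 2.82]. Speed limits (rad/s): [2.79, 2.79, 3.14, 3.14, 3.14, 3.14].

### API

Orientations are given as a rotation vector (axis times angle).
In Python, from rig import readout, cams, workorder gives the robot as it stands.
- The arm moves only by the tool apply_moves, never from a script. Its arguments are lists of equal length, an entry for each row: "travel": the shift along the tool's x, y, z as a fraction of full scale, a list of three; "roll": the turn about the tool's z as a fraction of full scale; "claw": the gripper's target within -1 to 1 (fully open at 1, half-way at 0, shut at -1). In form: {"travel": [[x, y, z], ...], "roll": [roll, ...], "claw": [claw, ...]}. A call has exactly 8 rows; each row shifts and turns the commanded pose from where the row before left it, along the tool's axes as they then stand; what a row does not reach is not made up. Full scale, the value 1, is 3 cm for a shift and 60 degrees for a turn. A row lasts 1/12 s, in which the tool goes at most 41.7 mm and 7.16 degrees, less where a joint would pass 70% of its speed; a pose out of reach is approached as far as the arm can. A call with a number of a shift or a turn outside -1 to 1 is refused whole. A call with a gripper value outside its range is refused whole. The fingers move at their own pace and stop on an object; "newtons" is the grip in N (left out, the last holds). Time passes only in rows, so rows that do not move let the fingers close, or fill a call up. It gives the time, the measured TCP pose, the force, the opening and the grip force at its end, in the units of the state.
- readout.observe(): the state, without advancing time (a new reading comes with each control period).
- cams.get_image(name): name is "scene" or "top" or "wrist"; returns the picture (400x640x3 uint8, red, green, blue); there is no depth.
- cams.calibration(name): a dict with "vfov" (degrees; the focal length in pixels is half the picture's height over the tangent of half this angle, whatever the lens; pixels are square), "cx", "cy" (the principal point, pixels), "T" (4x4, takes a point from camera to world coordinates). Camera axes: x right, y up, looking along -z (the intrinsics and any distortion apply to the point x, -y, -z); pixel columns grow to the right and rows downward; lengths in m; the calibration is good to about 2 mm. A picture is of the moment at which its call begins: read the wrist's pose just before it. calibration takes no time and is no camera call; for the wrist camera it gives the pose at the moment of the call.
- workorder.close_job(): hands the job in; it is judged then, once.
Trained networks look in the newest picture that a camera, given by its name, has taken for a name from the list of things; names that differ only in an ending like _2 or _b are one class to them, and where a whole thing is asked for, a point or a joint stands for the part that bears it (a point fixed in the world has none). Each returns a list of dicts, best first, with "confidence" (0 to 1); they miss things now and then, are a little off and sometimes report something else, mostly with a low value. They report only what shows in the picture. A call takes as long as a camera call.
- cams.regions_of(camera, target): "region" (400x640 bool, what is visible of it) and "pixel" ([column, row] in pixels, amid what is visible of it).
- cams.landmark_of(camera, target): "pixel" ([column, row] in pixels: a listed point, or the origin of a listed thing).
The state is a dict: "t": time; "joint_pos": joint angles; "qvel": joint speeds; "tau": joint torques, N m; "position": TCP position; "ee_rot": TCP orientation; "ft_force": force on the tool from outside, world axes, zero at the start; "wrist_torque": the same for the moment, N m; "grip_width": opening from 0.0 (shut) to 1.0 (fully open); "gripper_force": force on a finger pad.
Only numpy, scipy, OpenCV 4.12 (cv2) and the standard library are available. Lean on these libraries where they do the work, as an engineer would, in place of code of your own. Each camera call takes 0.05 s, during which the arm holds its last target. There are 200 camera calls.

## Working session

There is one attempt and no reset: what is moved stays moved. The work goes in short steps, Python scripts to look and compute and a tool call to move; the robot and the scene stay as the last step left them, time stands still between calls to the robot, and variables do not carry over. Pictures are saved under pics/ and viewed, at most 10 in all, crops included, and the job is handed in when it is done.

Besides the shell and the picture viewer there is one more tool, called after "Request:" as name(argument=value, ...), one argument or row to a line, values as JSON. apply_moves: Moves the arm, as the interface text tells. Shift numbers are shares of 3 cm and turn numbers shares of 60 degrees, none past 1 either way. Its arguments: {"type":"object","properties":{"travel":{"type":"array","items":{"type":"array","items":{"type":"number"}}},"roll":{"type":"array","items":{"type":"number"}},"claw":{"type":"array","items":{"type":"number"}},"newtons":{"type":"number"}},"required":["travel","roll","claw"]}

```bash
mkdir -p pics; ls; cat > h.py <<'E'
import numpy as np, cv2
from rig import readout, cams, workorder
from scipy.spatial.transform import Rotation as R
def ray(cam,px,c=None):
    c=c or cams.calibration(cam); f=200/np.tan(np.radians(c['vfov'])/2)
    T=np.array(c['T']); d=np.array([(px[0]-c['cx'])/f,-(px[1]-c['cy'])/f,-1.])
    return T[:3,3],T[:3,:3]@d
def onz(cam,px,z,c=None):
    o,d=ray(cam,px,c); return o+d*(z-o[2])/d[2]
def proj(cam,P,c=None):
    c=c or cams.calibration(cam); f=200/np.tan(np.radians(c['vfov'])/2)
    T=np.array(c['T']); p=T[:3,:3].T@(np.array(P)-T[:3,3])
    return np.array([c['cx']-f*p[0]/p[2], c['cy']+f*p[1]/p[2]])
def save(cam,name):
    im=cams.get_image(cam); cv2.imwrite(f'pics/{name}.png',im[:,:,::-1]); return im
E
python3 - <<'E'
from h import *
np.set_printoptions(precision=4,suppress=True)
for cam in ['top','scene']:
    save(cam,cam+'0'); c=cams.calibration(cam); print(cam,{k:(v if k!='T' else np.array(v).round(3).tolist()) for k,v in c.items()})
    for n in ['pink_a_mid','grey_mid','lane']:
        for r in cams.landmark_of(cam,n): print(' lm',n,np.round(r['pixel'],1),round(r['confidence'],2))
        for r in cams.regions_of(cam,n): print(' rg',n,np.round(r['pixel'],1),round(r['confidence'],2),r['region'].sum())
print(readout.observe())
E
```

```text
pics
top {'vfov': 57.68811819107385, 'cx': 319.27210907348984, 'cy': 197.33975177029487, 'T': [[-0.002, 0.997, -0.077, 0.443], [-1.0, -0.002, 0.009, -0.026], [0.009, 0.077, 0.997, 0.876], [0.0, 0.0, 0.0, 1.0]]}
 lm pink_a_mid [361.1 150.5] 0.77
 rg pink_a_mid [362.6 152.3] 0.69 437
 lm grey_mid [436.2 194.9] 0.76
 rg grey_mid [434.2 194.9] 0.88 469
 lm lane [204.1 244.3] 0.61
 rg lane [202.3 182. ] 0.64 3827
scene {'vfov': 53.85699196559544, 'cx': 310.3244298804109, 'cy': 196.6058640430497, 'T': [[0.833, -0.372, 0.409, 0.868], [0.553, 0.559, -0.618, -0.565], [0.001, 0.741, 0.671, 0.622], [0.0, 0.0, 0.0, 1.0]]}
 lm pink_a_mid [329.6 258.3] 0.84
 rg pink_a_mid [326.  261.3] 0.71 789
 lm grey_mid [221. 299.] 0.86
 rg grey_mid [220.  299.1] 0.95 900
 lm lane [328.  130.3] 0.68
 rg lane [380.2 130.1] 0.59 1803
{'t': 0.7, 'joint_pos': array([-1.2825,  0.2066,  1.5414,  0.    ,  1.3935, -0.1505]), 'qvel': array([-0.0006,  0.0003,  0.0007,  0.0013, -0.0003,  0.0014]), 'tau': array([  0.0005, -37.0757, -28.169 ,   0.07  ,   0.0275,   0.    ]), 'position': array([ 0.2443, -0.5206,  0.2055]), 'ee_rot': array([3.0662, 0.6837, 0.    ]), 'ft_force': array([-0.1453, -0.8302,  1.162 ]), 'wrist_torque': array([-0.0443,  0.0097,  0.0001]), 'gripper_force': 0.0, 'grip_width': 0.9981273505563732}
```

View pics/top0.png

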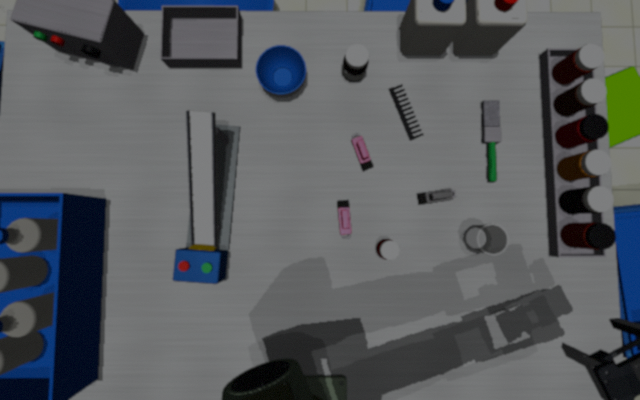

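View pics/scene0.png

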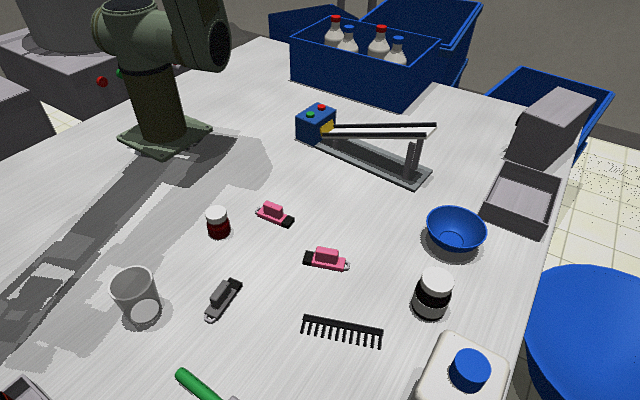

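Top view: the pink clamps are at (362,152), jaw toward lower right, and at (344,217), jaw up. The grey clamp is at (435,195). The lane runs from (201,112) at its top end down to the yellow stop at (203,247), i.e. downhill toward −x. The scene view agrees: pinks at (328,258) and (272,213).

```bash
python3 - <<'E'
from h import *
np.set_printoptions(precision=4,suppress=True)
def tri(pa,pb):
    (o1,d1),(o2,d2)=ray('top',pa),ray('scene',pb)
    d1/=np.linalg.norm(d1);d2/=np.linalg.norm(d2)
    s=np.linalg.lstsq(np.c_[d1,-d2],o2-o1,rcond=None)[0]
    a,b=o1+s[0]*d1,o2+s[1]*d2; return (a+b)/2,np.linalg.norm(a-b)
print('lane',tri([204.1,244.3],[328,130.3]),'pinkA',tri([361.1,150.5],[329.6,258.3]),'grey',tri([436.2,194.9],[221,299]))
for cam in ['top','scene']:
    im=cv2.imread(f'pics/{cam}0.png')[:,:,::-1].astype(int); r,g,b=im[...,0],im[...,1],im[...,2]
    m=((r-g>35)&(b-g>10)).astype(np.uint8); n,l,st,ce=cv2.connectedComponentsWithStats(m)
    for i in range(1,n):
        if st[i,4]>50:
            x,y=ce[i]; yy,xx=np.mgrid[:400,:640]; near=np.hypot(xx-x,yy-y)<(28 if cam=='top' else 35)
            d=(near&(im.max(2)<50)).astype(np.uint8); n2,l2,s2,c2=cv2.connectedComponentsWithStats(d)
            k=1+np.argmax(s2[1:,4]); 
            print(cam,ce[i],st[i,4],'pink w',onz(cam,ce[i],.02),'jaw',c2[k],s2[k,4],onz(cam,c2[k],.01))
# lane white floor top view
im=cv2.imread('pics/top0.png'); big=cv2.resize(im[95:295,140:270],None,fx=3,fy=3,interpolation=cv2.INTER_CUBIC); big2=cv2.resize(im[125:245,310:410],None,fx=4,fy=4,interpolation=cv2.INTER_CUBIC)
cv2.imwrite('pics/crop1.png',np.hstack([big[:480*2],np.pad(big2,((0,120),(0,0),(0,0)))]))
E
```

```text
lane (array([0.3998, 0.2311, 0.0321]), np.float64(0.0026635126556843643)) pinkA (array([ 0.6255, -0.1337,  0.0107]), np.float64(0.004190349231411842)) grey (array([ 0.514 , -0.3168,  0.0079]), np.float64(0.005586813525800634))
top [360.8288 149.428 ] 257 pink w [ 0.6244 -0.1331  0.02  ] jaw [366.254  165.2381] 63 [ 0.5879 -0.147   0.01  ]
top [344.3168 218.7578] 161 pink w [ 0.459  -0.0923  0.02  ] jaw [342.7541 203.5738] 61 [ 0.4955 -0.0896  0.01  ]
scene [271.5576 212.0759] 382 pink w [ 0.4584 -0.0999  0.02  ] jaw [287.1509 221.7547] 106 [ 0.498  -0.0971  0.01  ]
scene [327.9011 258.4835] 546 pink w [ 0.6283 -0.1411  0.02  ] jaw [307.5089 258.2768] 112 [ 0.5905 -0.1559  0.01  ]
```

View pics/crop1.png

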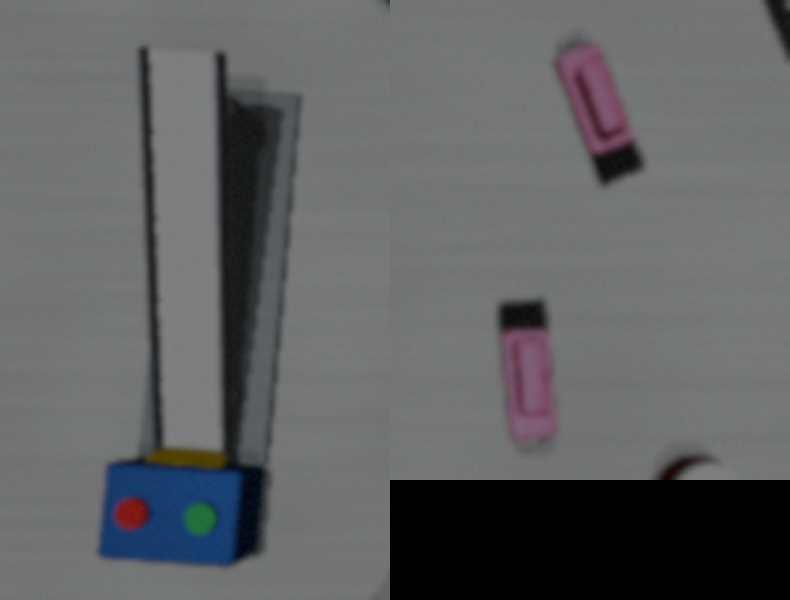

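The crop shows the lane floor with edges at about x=189–212 px at the top end and 194–214 px at the stop, and both clamps clearly. Clamp A's jaw points down-right and clamp B's jaw points up.

```bash
cat >> h.py <<'E'
def yaw():
    M=R.from_rotvec(readout.observe()['ee_rot']).as_matrix(); return np.arctan2(M[1,0],M[0,0])
def plan(target, phi=None):
    """remaining shift in tool axes in 3cm units and roll units (turn first)"""
    s=readout.observe(); p=np.array(s['position']); f=yaw(); phi=f if phi is None else phi
    d=np.array(target)-p; r=-np.degrees((phi-f+np.pi)%(2*np.pi)-np.pi)/60
    c,q=np.cos(phi),np.sin(phi)
    print('t',round(s['t'],2),'pos',p.round(4),'yaw',round(np.degrees(f),2),'F',np.round(s['ft_force'],1),'w',round(s['grip_width']*94,1),'gf',round(float(s['gripper_force']),1))
    print('roll total',round(r,3),'travel total',np.round(np.array([d[0]*c+d[1]*q,d[0]*q-d[1]*c,-d[2]])/.03,3))
E
python3 - <<'E'
from h import *
np.set_printoptions(precision=4,suppress=True)
zt=.03+.3*np.sin(np.radians(22))
a,b=onz('top',[189.3,111],zt),onz('top',[212.3,112.3],zt); c,d=onz('top',[194.3,245],.03),onz('top',[214,245],.03)
print(a,b,c,d); t=(a+b)/2;o=(c+d)/2; print('top',t,'bot',o,'len',np.linalg.norm(t-o),'yaw of x',np.degrees(np.arctan2(*(o-t)[1::-1])))
for P in [t,o,a,b]: print(proj('scene',P))
plan([.622,-.136,.19],np.radians(21))
E
```

```text
[0.6788 0.2346 0.1424] [0.6761 0.1874 0.1424] [0.3992 0.2551 0.03  ] [0.3991 0.2098 0.03  ]
top [0.6775 0.211  0.1424] bot [0.3992 0.2324 0.03  ] len 0.30093028268163147 yaw of x 175.59672403798479
[431.2786 129.8651]
[328.5072 130.5965]
[435.638  125.3188]
[426.7778 134.559 ]
t 0.7 pos [ 0.2443 -0.5206  0.2055] yaw 25.14 F [-0.1 -0.8  1.2] w 93.8 gf 0.0
roll total 0.069 travel total [16.347 -7.455  0.517]
```

Request:
apply_moves(
  travel=[
    [0.95,-0.43,0],
    [0.95,-0.43,0],
    [0.95,-0.43,0],
    [0.95,-0.43,0],
    [0.95,-0.43,0],
    [0.95,-0.43,0],
    [0.95,-0.43,0],
    [0.95,-0.43,0],
  ],
  roll=[0.07,0,0,0,0,0,0,0],
  claw=[0.2,0.2,0.2,0.2,0.2,0.2,0.2,0.2],
  newtons=15,
)

```text
t: 1.37
position: [0.4196, -0.3399, 0.2056]
ee_rot: [3.089, 0.571, 0.0]
ft_force: [0.4, -0.4, 1.2]
grip_width: 0.602
gripper_force: 0.0
```

Request:
apply_moves(
  travel=[
    [0.95,-0.43,0],
    [0.95,-0.43,0],
    [0.95,-0.43,0],
    [0.95,-0.43,0],
    [0.95,-0.43,0],
    [0.95,-0.43,0],
    [0.95,-0.43,0],
    [0,0,0],
  ],
  roll=[0,0,0,0,0,0,0,0],
  claw=[0.2,0.2,0.2,0.2,0.2,0.2,0.2,0.2],
)

```text
t: 2.03
position: [0.5758, -0.1813, 0.2055]
ee_rot: [-3.086, -0.579, -0.004]
ft_force: [-0.3, -0.6, 0.2]
grip_width: 0.597
gripper_force: 0.0
```

```bash
cat > w.py <<'E'
from h import *
import sys
np.set_printoptions(precision=4,suppress=True)
name=sys.argv[1]
c=cams.calibration('wrist'); im=save('wrist',name).astype(int)
for r in cams.landmark_of('wrist','pink_a_mid'): print('lm',np.round(r['pixel'],1),round(r['confidence'],2),onz('wrist',r['pixel'],.02,c))
r,g,b=im[...,0],im[...,1],im[...,2]
m=((r-g>35)&(b-g>10)).astype(np.uint8); n,l,st,ce=cv2.connectedComponentsWithStats(m)
for i in range(1,n):
    if st[i,4]>150:
        pts=np.argwhere(l==i)[:,::-1]; W=np.array([onz('wrist',p,.012,c)[:2] for p in pts[::max(1,len(pts)//2000)]])
        rc=cv2.minAreaRect((W*1e3).astype(np.float32)); print('pink',ce[i],st[i],'world',onz('wrist',ce[i],.02,c),'rect',rc)
E
python3 w.py w1; python3 -c "
from h import *; plan([.622,-.136,.19])"
```

```text
lm [298.6 124.2] 0.79 [ 0.6253 -0.134   0.02  ]
pink [299.5664 122.5945] [ 287   92   26   62 1566] world [ 0.6272 -0.1343  0.02  ] rect ((626.3196411132812, -133.76856994628906), (64.16516876220703, 27.448410034179688), 20.844886779785156)
pink [216.6315 248.0896] [ 202  222   33   53 1072] world [ 0.4603 -0.0942  0.02  ] rect ((454.8016662597656, -93.32533264160156), (65.38921356201172, 28.66036033630371), 3.7873854637145996)
t 2.13 pos [ 0.573  -0.1847  0.2052] yaw 21.08 F [-0.6  0.6 -0.5] w 56.9 gf 0.0
roll total -0.0 travel total [ 2.107 -0.926  0.508]
```

View pics/w1.png

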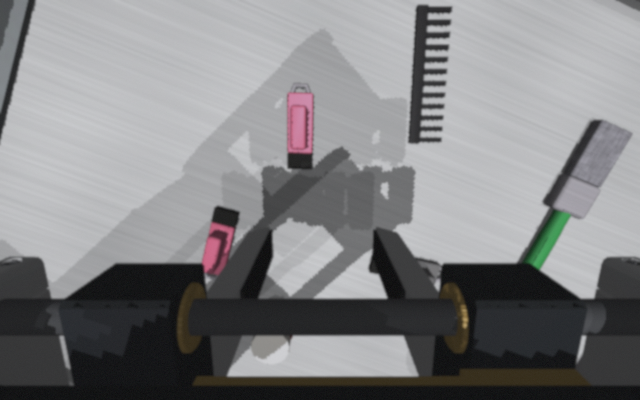

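The wrist view shows A at (300,125), aligned with the image vertical and jaw down. B is at (217,245). The tool yaw of 21.1° matches A's measured 20.8°.

Request:
apply_moves(
  travel=[
    [0.73,-0.317,0.7],
    [0.73,-0.317,0.8],
    [0.73,-0.317,0.8],
    [0,0,0.8],
    [0,0,0.8],
    [0,0,0.7],
    [0,0,0.5],
    [0,0,0],
  ],
  roll=[0,0,0,0,0,0,0,0],
  claw=[0.1,0.1,0.1,0.1,0.1,0.1,0.1,0.1],
)

```text
t: 2.8
position: [0.6196, -0.1357, 0.048]
ee_rot: [-3.086, -0.567, 0.012]
ft_force: [-0.9, 0.5, -0.6]
grip_width: 0.548
gripper_force: 0.0
```

```bash
python3 w.py w2;  python3 -c "
from h import *; plan([.624,-.1345,.014])"
```

```text
lm [324.1 221.1] 0.57 [ 0.6233 -0.1345  0.02  ]
pink [325.3292 211.9652] [ 305  164   42  101 3852] world [ 0.6292 -0.1331  0.02  ] rect ((624.5374755859375, -134.7295684814453), (69.2452621459961, 26.70057487487793), 20.135713577270508)
t 2.9 pos [ 0.6229 -0.1365  0.0522] yaw 20.85 F [-0.2  0.6 -0.1] w 51.5 gf 0.0
roll total -0.0 travel total [ 0.058 -0.048  1.272]
```

View pics/w2.png

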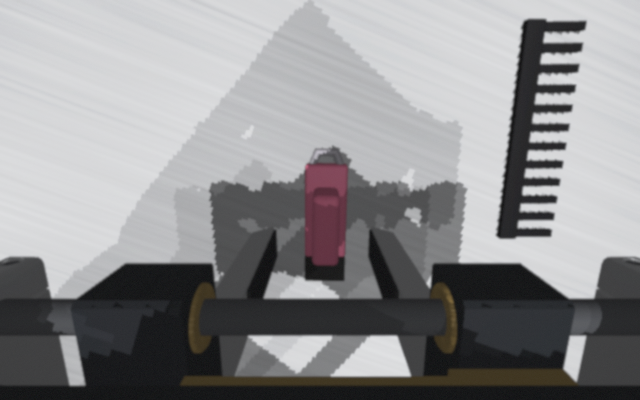

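A sits centred between the fingers at (325,212). Lowering and gripping.

Request:
apply_moves(
  travel=[
    [0.05,-0.05,0.5],
    [0,0,0.5],
    [0,0,0.27],
    [0,0,0],
    [0,0,0],
    [0,0,0],
    [0,0,0],
    [0,0,0],
  ],
  roll=[0,0,0,0,0,0,0,0],
  claw=[0.1,0.1,0.1,0.1,-1,-1,-1,-1],
  newtons=10,
)

```text
t: 3.57
position: [0.6256, -0.1337, 0.0155]
ee_rot: [3.088, 0.571, 0.003]
ft_force: [0.4, 0.4, 0.3]
grip_width: 0.302
gripper_force: 0.0
```

Request:
apply_moves(
  travel=[
    [0,0,0],
    [0,0,0],
    [0,0,-0.7],
    [0,0,-0.9],
    [0,0,-0.9],
    [0,0,-0.9],
    [0,0,-0.9],
    [0,0,-0.9],
  ],
  roll=[0,0,0,0,0,0,0,0],
  claw=[-1,-1,-1,-1,-1,-1,-1,-1],
)

```text
t: 4.23
position: [0.6244, -0.1332, 0.1715]
ee_rot: [-3.089, -0.571, 0.001]
ft_force: [0.9, 0.7, -1.1]
grip_width: 0.171
gripper_force: 10.0
```

```bash
python3 - <<'E'
from h import *
L=np.radians(175.6); o=np.array([.3992,.2324,.03]); th=np.radians(22)
def pt(s): return o+s*np.array([-np.cos(L)*np.cos(th),-np.sin(L)*np.cos(th),np.sin(th)])
print(pt(.11),pt(.22))
p=pt(.11); plan([p[0],p[1],.2],L-np.pi)
E
```

```text
[0.50088963 0.22457541 0.07120673] [0.60257927 0.21675082 0.11241345]
t 4.23 pos [ 0.6244 -0.1332  0.1715] yaw 20.95 F [ 0.9  0.7 -1.1] w 16.1 gf 10.0
roll total 0.422 travel total [ -5.019 -11.575  -0.951]
```

Request:
apply_moves(
  travel=[
    [0,0,-0.3],
    [0,0,-0.3],
    [0,0,-0.2],
    [0,0,-0.2],
    [-0.42,-0.96,0],
    [-0.42,-0.96,0],
    [-0.42,-0.96,0],
    [-0.42,-0.96,0],
  ],
  roll=[0.106,0.106,0.106,0.104,0,0,0,0],
  claw=[-1,-1,-1,-1,-1,-1,-1,-1],
)

```text
t: 4.9
position: [0.5825, -0.0137, 0.2002]
ee_rot: [-3.139, 0.121, 0.001]
ft_force: [0.6, 0.2, -0.6]
grip_width: 0.17
gripper_force: 10.0
```

Request:
apply_moves(
  travel=[
    [-0.42,-0.96,0],
    [-0.42,-0.96,0],
    [-0.42,-0.96,0],
    [-0.42,-0.96,0],
    [-0.42,-0.96,0],
    [-0.42,-0.96,0],
    [-0.42,-0.96,0],
    [0,0,0],
  ],
  roll=[0,0,0,0,0,0,0,0],
  claw=[-1,-1,-1,-1,-1,-1,-1,-1],
)

```text
t: 5.57
position: [0.5082, 0.1978, 0.2003]
ee_rot: [-3.137, 0.111, 0.002]
ft_force: [0.3, -0.4, -0.7]
grip_width: 0.172
gripper_force: 10.0
```

```bash
python3 - <<'E'
from h import *
a=save('wrist','w3'); b=save('scene','s3')
cv2.imwrite('pics/c3.png',np.vstack([a[:300],b[40:240,200:520].repeat(2,1).repeat(2,0)])[:,:,::-1][:600])
plan([.5009,.2246,.11],np.radians(-4.4))
for n in ['lane']:
    for r in cams.landmark_of('wrist',n): print(n,r['pixel'],r['confidence'],onz('wrist',r['pixel'],.03))
E
```

```text
t 5.67 pos [0.5101 0.194  0.2003] yaw -4.22 F [-0.1 -0.9 -0.8] w 16.1 gf 10.0
roll total 0.003 travel total [-0.384 -0.994  3.009]
```

View pics/c3.png

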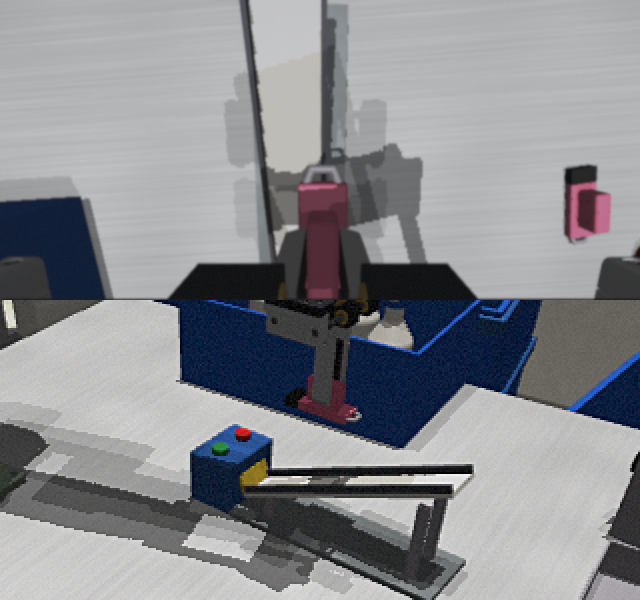

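A is held level, jaw toward the machine head, beside the lane (wrist view (322,220)). Moving over the lane and lowering.

Request:
apply_moves(
  travel=[
    [-0.19,-0.5,0],
    [-0.19,-0.5,0],
    [0,0,0.7],
    [0,0,0.7],
    [0,0,0.6],
    [0,0,0.4],
    [0,0,0.2],
    [0,0,0],
  ],
  roll=[0,0,0,0,0,0,0,0],
  claw=[-1,-1,-1,-1,-1,-1,-1,-1],
)

```text
t: 6.38
position: [0.5009, 0.2226, 0.1207]
ee_rot: [3.138, -0.122, -0.005]
ft_force: [-0.5, -0.7, -0.2]
grip_width: 0.169
gripper_force: 10.0
```

```bash
python3 - <<'E'
from h import *
a=save('wrist','w4'); b=save('scene','s4')
cv2.imwrite('pics/c4.png',np.vstack([a[:300],b[40:190,220:540].repeat(2,1).repeat(2,0)])[:,:,::-1][:600])
plan([.5009,.2246,.108],np.radians(-4.4))
E
```

```text
t 6.48 pos [0.5025 0.2235 0.123 ] yaw -4.43 F [-0.9  0.7 -0.1] w 16.2 gf 10.0
roll total -0.001 travel total [-0.056 -0.034  0.5  ]
```

View pics/c4.png

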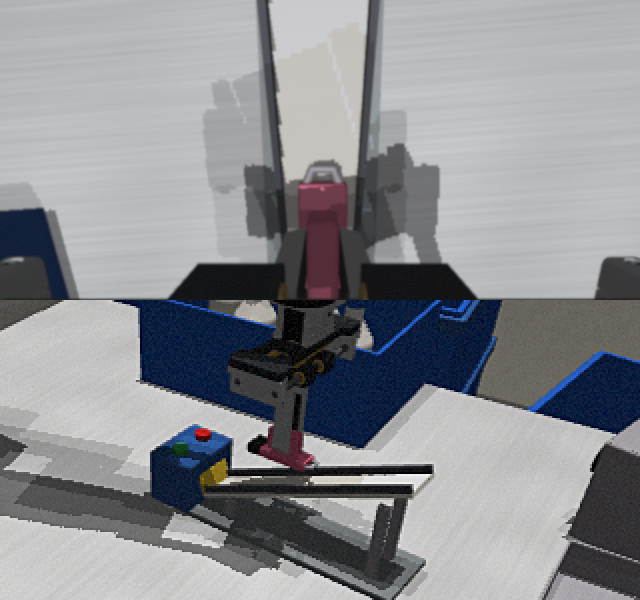

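The clamp is centred over the lane (lane walls at x≈268 and 375, clamp at 322). Lowering to touch, then releasing.

Request:
apply_moves(
  travel=[
    [-0.05,-0.03,0.3],
    [0,0,0.3],
    [0,0,0],
    [0,0,0],
    [0,0,0],
    [0,0,0],
    [0,0,0],
    [0,0,0],
  ],
  roll=[0,0,0,0,0,0,0,0],
  claw=[-1,-1,-1,-0.2,-0.2,-0.2,-0.2,-0.2],
)

```text
t: 7.15
position: [0.5005, 0.225, 0.1048]
ee_rot: [-3.139, 0.12, -0.001]
ft_force: [0.2, 0.4, 0.5]
grip_width: 0.394
gripper_force: 0.0
```

Request:
apply_moves(
  travel=[
    [0,0,0],
    [0,0,0],
    [0,0,-0.3],
    [0,0,-0.8],
    [0,0,-0.9],
    [0,0,-0.9],
    [0,0,0],
    [0,0,0],
  ],
  roll=[0,0,0,0,0,0,0,0],
  claw=[0.1,0.1,0.1,0.1,0.1,0.1,0.1,0.1],
)

```text
t: 7.82
position: [0.5019, 0.2253, 0.1941]
ee_rot: [-3.138, 0.12, -0.008]
ft_force: [0.0, -0.6, -0.1]
grip_width: 0.549
gripper_force: 0.0
```

```bash
python3 - <<'E'
from h import *
a=save('top','t5'); b=save('scene','s5')
cv2.imwrite('pics/c5.png',np.vstack([a[90:240,140:460].repeat(2,1).repeat(2,0),b[40:190,220:540].repeat(2,1).repeat(2,0)])[:,:,::-1][:600])
for cam in ['top','scene']:
  for r in cams.landmark_of(cam,'pink_a_mid'): print(cam,r['pixel'],r['confidence'],onz(cam,r['pixel'],.02),onz(cam,r['pixel'],.066))
plan([.4588,-.0931,.19],np.radians(3.8))
E
```

```text
top [205.1, 245.9] 0.63 [0.39653533 0.23322988 0.02      ] [0.39905515 0.21930749 0.066     ]
top [200.3, 229.3] 0.6 [0.43514875 0.24527893 0.02      ] [0.435593   0.23070887 0.066     ]
scene [341.2, 128.0] 0.65 [0.41397829 0.27716432 0.02      ] [0.44866783 0.21281126 0.066     ]
t 8.02 pos [0.4989 0.2245 0.1895] yaw -4.38 F [-0.1 -0.3 -0.6] w 51.5 gf 0.0
roll total -0.136 travel total [-2.035 10.474 -0.015]
```

View pics/c5.png

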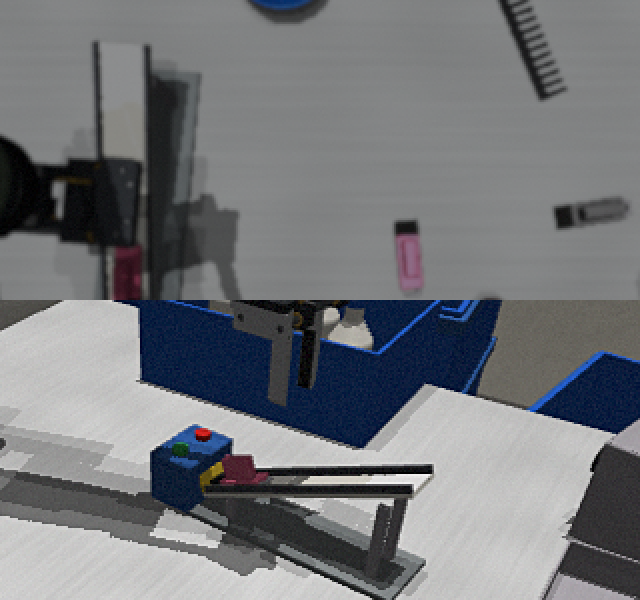

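A slid down against the stop in the lane (scene crop (238,472)) and its landmark matches the expected (0.434, 0.229). Next is B.

Request:
apply_moves(
  travel=[
    [0,0,0],
    [0,0,0],
    [-0.185,0.952,0],
    [-0.185,0.952,0],
    [-0.185,0.952,0],
    [-0.185,0.952,0],
    [-0.185,0.952,0],
    [-0.185,0.952,0],
  ],
  roll=[-0.068,-0.068,0,0,0,0,0,0],
  claw=[0.1,0.1,0.1,0.1,0.1,0.1,0.1,0.1],
)

```text
t: 8.68
position: [0.4768, 0.0505, 0.1897]
ee_rot: [-3.14, -0.104, 0.005]
ft_force: [1.1, 0.8, -0.5]
grip_width: 0.548
gripper_force: 0.0
```

Request:
apply_moves(
  travel=[
    [-0.185,0.952,0],
    [-0.185,0.952,0],
    [-0.185,0.952,0],
    [-0.185,0.952,0],
    [-0.185,0.952,0],
    [0,0,0.8],
    [0,0,0.8],
    [0,0,0],
  ],
  roll=[0,0,0,0,0,0,0,0],
  claw=[0.1,0.1,0.1,0.1,0.1,0.1,0.1,0.1],
)

```text
t: 9.35
position: [0.4552, -0.0916, 0.1377]
ee_rot: [-3.135, -0.101, 0.017]
ft_force: [-0.6, 0.6, -0.6]
grip_width: 0.548
gripper_force: 0.0
```

```bash
python3 w.py w6;  python3 -c "
from h import *; plan([.4588,-.0931,.014],np.radians(3.8))"
```

```text
pink [325.7485 192.2032] [ 311  159   30   67 1821] world [ 0.4575 -0.0931  0.02  ] rect ((454.8135070800781, -93.22848510742188), (62.68829345703125, 26.293899536132812), 5.892730236053467)
t 9.45 pos [ 0.4584 -0.092   0.1417] yaw 3.78 F [ 0.8  0.7 -0. ] w 51.7 gf 0.0
roll total -0.0 travel total [0.011 0.037 4.258]
```

Request:
apply_moves(
  travel=[
    [0.01,0.03,0.7],
    [0,0,0.8],
    [0,0,0.8],
    [0,0,0.8],
    [0,0,0.6],
    [0,0,0.4],
    [0,0,0.16],
    [0,0,0],
  ],
  roll=[-0.015,0,0,0,0,0,0,0],
  claw=[0.1,0.1,0.1,0.1,0.1,0.1,0.1,0.1],
)

```text
t: 10.12
position: [0.4604, -0.0931, 0.0154]
ee_rot: [-3.139, -0.13, 0.001]
ft_force: [0.7, 0.8, 0.4]
grip_width: 0.546
gripper_force: 0.0
```

Request:
apply_moves(
  travel=[
    [0,0,0],
    [0,0,0],
    [0,0,0],
    [0,0,0],
    [0,0,0],
    [0,0,0],
    [0,0,-0.5],
    [0,0,-0.9],
  ],
  roll=[0,0,0,0,0,0,0,0],
  claw=[-1,-1,-1,-1,-1,-1,-1,-1],
  newtons=10,
)

```text
t: 10.78
position: [0.457, -0.0923, 0.0551]
ee_rot: [-3.136, -0.128, 0.012]
ft_force: [0.6, -1.1, -0.3]
grip_width: 0.173
gripper_force: 10.0
```

Request:
apply_moves(
  travel=[
    [0,0,-0.9],
    [0,0,-0.9],
    [0,0,-0.9],
    [0,0,-0.9],
    [0,0,-0.9],
    [0,0,-0.9],
    [0,0,-0.7],
    [0,0,0],
  ],
  roll=[-0.118,-0.118,-0.118,-0.118,-0.118,-0.118,-0.118,-0.118],
  claw=[-1,-1,-1,-1,-1,-1,-1,-1],
)

```text
t: 11.45
position: [0.4633, -0.0947, 0.2461]
ee_rot: [2.691, 1.606, 0.01]
ft_force: [1.0, -0.1, -0.2]
grip_width: 0.171
gripper_force: 10.0
```

Request:
apply_moves(
  travel=[
    [0,0,0],
    [0,0,0],
    [0,0,0],
    [0,0,0],
    [0,0,0],
    [0,0,0],
    [0,0,0],
    [0,0,0],
  ],
  roll=[-0.118,-0.118,-0.118,-0.118,-0.118,-0.118,-0.118,-0.118],
  claw=[-1,-1,-1,-1,-1,-1,-1,-1],
)

```text
t: 12.12
position: [0.46, -0.0934, 0.2403]
ee_rot: [-1.611, -2.697, 0.0]
ft_force: [0.1, 0.2, -0.3]
grip_width: 0.17
gripper_force: 10.0
```

Request:
apply_moves(
  travel=[
    [0,0,0],
    [0,0,0],
    [0,0,0],
    [0,0,0],
    [0,0,0],
    [0,0,0],
    [0,0,0],
    [0,0,0],
  ],
  roll=[-0.118,-0.118,-0.118,-0.118,-0.118,-0.118,-0.118,0],
  claw=[-1,-1,-1,-1,-1,-1,-1,-1],
)

```text
t: 12.78
position: [0.4601, -0.0935, 0.2403]
ee_rot: [-0.338, -3.123, -0.0]
ft_force: [-0.2, 0.6, -0.9]
grip_width: 0.169
gripper_force: 10.0
```

```bash
python3 -c "
from h import *; plan([.6026,.2168,.23],np.radians(175.6))"
```

```text
t 12.78 pos [ 0.4601 -0.0935  0.2403] yaw 167.63 F [-0.2  0.6 -0.9] w 15.9 gf 10.0
roll total -0.133 travel total [-3.944 10.676  0.343]
```

Request:
apply_moves(
  travel=[
    [0,0,0],
    [0,0,0],
    [-0.358,0.97,0],
    [-0.358,0.97,0],
    [-0.358,0.97,0],
    [-0.358,0.97,0],
    [-0.358,0.97,0],
    [-0.358,0.97,0],
  ],
  roll=[-0.067,-0.066,0,0,0,0,0,0],
  claw=[-1,-1,-1,-1,-1,-1,-1,-1],
)

```text
t: 13.45
position: [0.5385, 0.0769, 0.2404]
ee_rot: [-0.129, -3.139, 0.0]
ft_force: [0.6, 0.2, 0.6]
grip_width: 0.172
gripper_force: 10.0
```

Request:
apply_moves(
  travel=[
    [-0.358,0.97,0],
    [-0.358,0.97,0],
    [-0.358,0.97,0],
    [-0.358,0.97,0],
    [-0.36,0.98,0],
    [0,0,0.5],
    [0,0,0.5],
    [0,0,0],
  ],
  roll=[0,0,0,0,0,0,0,0],
  claw=[-1,-1,-1,-1,-1,-1,-1,-1],
)

```text
t: 14.12
position: [0.601, 0.2168, 0.2063]
ee_rot: [-0.126, -3.132, 0.003]
ft_force: [-0.1, -0.2, -1.6]
grip_width: 0.167
gripper_force: 10.0
```

```bash
python3 - <<'E'
from h import *
a=save('wrist','w7'); b=save('scene','s7')
cv2.imwrite('pics/c7.png',np.vstack([a[:300],b[40:190,220:540].repeat(2,1).repeat(2,0)])[:,:,::-1][:600])
plan([.6026,.2168,.147],np.radians(175.6))
E
```

```text
t 14.22 pos [0.6026 0.2164 0.2095] yaw 175.4 F [ 0.3 -0.8 -0.7] w 16.1 gf 10.0
roll total -0.003 travel total [-0.     0.012  2.083]
```

View pics/c7.png

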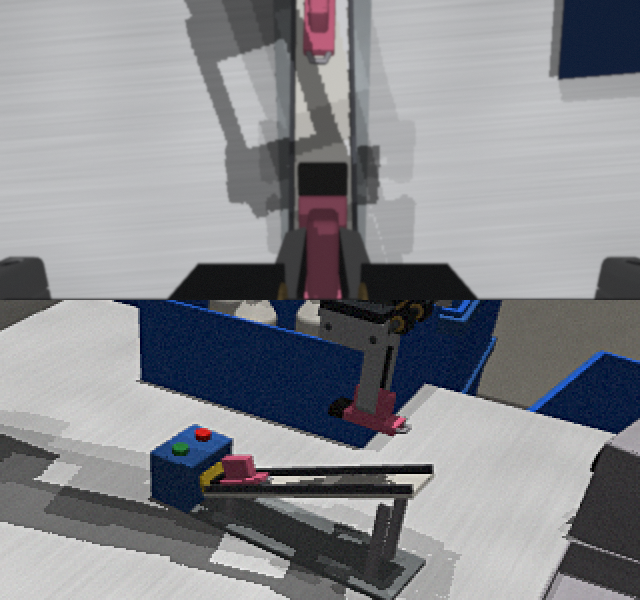

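B is centred over the lane (clamp at x≈322 between walls at 292 and 352), jaw downhill, with A in the lane ahead at (320,30). Lowering and releasing.

Request:
apply_moves(
  travel=[
    [0,0,0.7],
    [0,0,0.6],
    [0,0,0.4],
    [0,0,0.25],
    [0,0,0.15],
    [0,0,0],
    [0,0,0],
    [0,0,0],
  ],
  roll=[0,0,0,0,0,0,0,0],
  claw=[-1,-1,-1,-1,-1,-1,-1,-0.2],
)

```text
t: 14.88
position: [0.6043, 0.2168, 0.1489]
ee_rot: [0.124, 3.137, 0.001]
ft_force: [1.0, 0.7, -0.4]
grip_width: 0.21
gripper_force: 0.0
```

Request:
apply_moves(
  travel=[
    [0,0,0],
    [0,0,0],
    [0,0,0],
    [0,0,0],
    [0,0,0],
    [0,0,0],
    [0,0,-0.3],
    [0,0,-0.6],
  ],
  roll=[0,0,0,0,0,0,0,0],
  claw=[-0.2,-0.2,-0.2,0.1,0.1,0.1,0.1,0.1],
)

```text
t: 15.55
position: [0.6013, 0.2161, 0.1722]
ee_rot: [-0.123, -3.133, 0.002]
ft_force: [0.4, -0.5, -0.2]
grip_width: 0.551
gripper_force: 0.0
```

Request:
apply_moves(
  travel=[
    [0,0,-0.8],
    [0,0,-0.8],
    [0,0,-0.8],
    [0,0,-0.8],
    [1,-0.5,0],
    [1,-0.5,0],
    [0,0,0],
    [0,0,0],
  ],
  roll=[0,0,0,0,0,0,0,0],
  claw=[0.1,0.1,0.1,0.1,0.1,0.1,0.1,0.1],
)

```text
t: 16.22
position: [0.5399, 0.1911, 0.271]
ee_rot: [0.124, 3.139, 0.0]
ft_force: [-0.5, -0.2, -0.2]
grip_width: 0.55
gripper_force: 0.0
```

```bash
python3 - <<'E'
from h import *
a=save('wrist','w8'); b=save('scene','s8')
cv2.imwrite('pics/c8.png',np.vstack([a[:300],b[40:190,220:540].repeat(2,1).repeat(2,0)])[:,:,::-1][:600])
L=np.radians(175.6); o=np.array([.3992,.2324,.03]); th=np.radians(22)
X=np.array([np.cos(L)*np.cos(th),np.sin(L)*np.cos(th),-np.sin(th)]); Y=np.array([-np.sin(L),np.cos(L),0]); Z=np.cross(X,Y)
for cam in ['top','wrist','scene']:
  c=cams.calibration(cam)
  for s in (.046,.138): print(cam,'expect',proj(cam,o-s*X+.02*Z,c))
  if cam=='top': cams.get_image('top')
  for r in cams.landmark_of(cam,'pink_a_mid'):
    q,d=ray(cam,r['pixel'],c); p=q+d*(.02-(q-o)@Z)/(d@Z); print(cam,np.round(r['pixel'],1),round(r['confidence'],2),'lane xy',(p-o)@X,(p-o)@Y)
E
```

```text
top expect [200.77380682 229.90413983]
top expect [199.64841088 190.17839041]
top [198.9 225.6] 0.85 lane xy -0.05597181119837986 -0.003882204436783494
wrist expect [348.69592076  78.83950547]
wrist expect [349.87897115 161.62733469]
wrist [349.4  85.4] 0.85 lane xy -0.05354715256828963 -0.0006576311384420087
scene expect [339.70652013 123.55312102]
scene expect [368.59825452 122.86356913]
scene [341.9 126.3] 0.76 lane xy -0.06628678524405482 0.01780359465100639
```

View pics/c8.png

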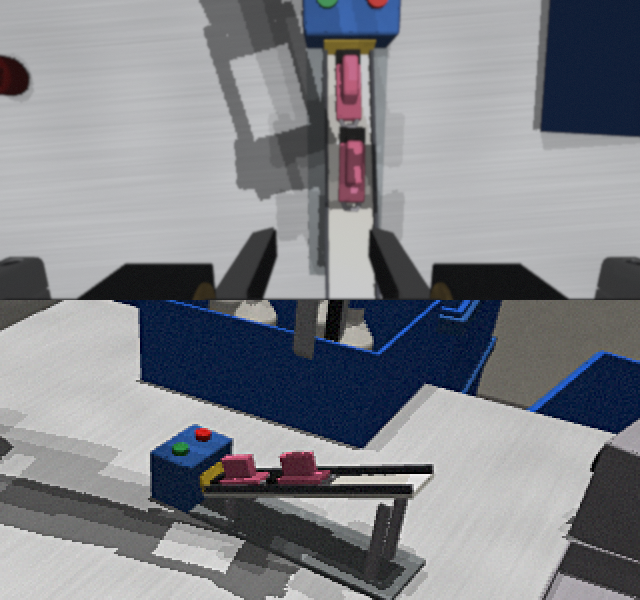

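Both clamps lie in the lane one behind the other, jaws toward the stop (wrist (348,88) and (352,170)). I'll check the distances numerically along the bar's top face.

```bash
python3 - <<'E'
from h import *
L=np.radians(175.6); o=np.array([.3992,.2324,.03]); th=np.radians(22)
X=np.array([np.cos(L)*np.cos(th),np.sin(L)*np.cos(th),-np.sin(th)]); Y=np.array([-np.sin(L),np.cos(L),0]); Z=np.cross(X,Y)
c=cams.calibration('wrist'); im=cams.get_image('wrist').astype(int)
old=cv2.imread('pics/w8.png')[:,:,::-1].astype(int); print('change',np.abs(im-old)[20:215,320:380].mean())
def cls(p):
    r,g,b=p
    return 'P' if r-g>35 and b-g>5 else 'Y' if r-b>50 else 'B' if b-r>40 else 'k' if max(p)<60 else 'w' if min(p)>130 else '.'
print('mm from 20 below stop, every 2 mm uphill')
for y in (-.012,-.0105,.0105,.012):
    print(y,''.join(cls(im[tuple(np.round(proj('wrist',o-s/1000*X+y*Y+.012*Z,c)[::-1]).astype(int))]) for s in range(-20,220,2)))
for s in (30,46,122,138,150): 
    q=proj('wrist',o-s/1000*X+.012*Z,c).round().astype(int); print(s,''.join(cls(im[q[1],x]) for x in range(q[0]-30,q[0]+31)))
E
```

```text
change 10.195925925925925
mm from 20 below stop, every 2 mm uphill
-0.012 BBB.k.YYYYYYk........PPPPPPPPPPPPPPPPPPPPPPPPPPPPPPP.wwww.kkkkkkkPPPPPPPPPPPPPPPPPPPPPPPPPPPPPPPPPP....wwwwwwwwwwwwwwwww
-0.0105 BBB.k.YYYYYYkkk.PPPPPPPPPPPPPPPPPPPPPPPPPPPPPPPPPPPPP.www.kkkkkk.PPPPPPPPPPPPPPPPPPPPPPPPPPPPPPPPPP....wwwwwwwwwwwwwwwww
0.0105 BBBkk.YYYYYYkkkkkkkkPPPPPPPPPPPPPPPPPPPPPPPPPPPPPPPPP..ww.....kk...PPPPPPPPPPPPPPPPPPPPPPPPPPPPPPP.....wwwwwwwwwwwwwwwww
0.012 BBBkk.YYYYYYkkkkkkkkPPPPPPPPPPPPPPPPPPPPPPPPPPPPPPPPP..www.ww...............................PPPPPP.....wwwwwwwwwwwwwwwww
30 .........wwwwwww.PPPPPPPPPPPPPPPPPPPPPPPPPwwwwwwww........www
46 .........wwwwwwww.PPPPPPPPPPPPPPPPPPPPPPPPPwwwwwww........www
122 kk.kkkkk............PPPPPPPPPPPPPPPPPPPPPPPP........kkk..wwww
138 ......kk............PPPPPPPPPPPPPPPPPPPPPPPPP.......kkkk..www
150 .....k.............PPPPPPPPPPPPPPPPPPPPPPPPP........kkk..wwww
```

Request:
apply_moves(
  travel=[
    [0,0,0],
    [0,0,0],
    [0,0,0],
    [0,0,0],
    [0,0,0],
    [0,0,0],
    [0,0,0],
    [0,0,0],
  ],
  roll=[0,0,0,0,0,0,0,0],
  claw=[0.1,0.1,0.1,0.1,0.1,0.1,0.1,0.1],
)

```text
t: 17.23
position: [0.5412, 0.1914, 0.2706]
ee_rot: [0.123, 3.139, 0.0]
ft_force: [-0.4, -0.5, 0.3]
grip_width: 0.548
gripper_force: 0.0
```

```bash
python3 - <<'E'
from h import *
def pk(im):
    im=im.astype(int); r,g,b=im[...,0],im[...,1],im[...,2]
    n,l,s,c=cv2.connectedComponentsWithStats(((r-g>35)&(b-g>5)).astype(np.uint8)); return [(c[i].round(1).tolist(),int(s[i,4])) for i in range(1,n) if s[i,4]>60]
print(pk(cv2.imread('pics/s8.png')[:,:,::-1])); print(pk(cams.get_image('scene')))
c=cams.get_image('scene'); print([(r['pixel'],r['confidence']) for r in cams.landmark_of('scene','grey_mid')])
E
```

```text
[([340.3, 124.5], 257), ([370.0, 124.1], 312)]
[([340.4, 124.5], 254), ([370.1, 124.1], 306)]
[([221.1, 300.2], 0.84), ([328.0, 132.7], 0.72)]
```

Both clamps are at rest and match the expected pixels (339.7,123.6) and (368.6,122.9). The grey clamp hasn't moved, so I'm handing in.

```bash
python3 -c "
from rig import workorder; print(workorder.close_job())"
```

```text
the job is handed in; nothing more can be done
None
```

Both pink clamps are at rest in the chute, jaws downhill, the first against the yellow stop and the second right behind it; the grey clamp was left where it lay, and the job is handed in (no verdict was returned).

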